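# Tip the blank up against the angle plate

### The arm

A 6-joint arm with a two-finger parallel gripper is mounted at the origin on the work surface. World frame = base frame: x ahead of the robot, y to its left, z up, the work surface at z = 0. Lengths are in m, angles in rad, forces in N, time in s.
With the tool pointing down it reaches from about 0.325 to 1 m from the base axis. Payload 5.1 kg.
Tool frame: the origin (TCP) lies where the fingers leave the gripper's body, on its centre line; the fingertips stand 73 mm ahead of it and the grasp point (between the pads) lies 54 mm ahead of it; x points along the fingers, y is the direction in which the jaws open and shut, and the axes are right-handed (so a half turn about x gives the same grasp; the last joint's range is limited). The gripper opens to 85 mm and grips with 20 to 120 N. Pads are 22 mm wide; open, the fingers measure 114 mm over their backs; the gripper's body (76 mm by 85 mm) begins 54 mm behind the grasp point. The pads swing forward as they close: fully open they stand 13 mm farther back than shut.
Start: joints at [1.265, 0.124, 1.65, -0, 1.367, -0.083], TCP at [0.144, 0.634, 0.304] pointing down, gripper open.
Joint ranges: [-2.61, 2.61], [-1.02, 2.33], [0.03, 2.71], [-1.35, 4.49], [0.32, 2.68], [-2.91, 2.91]. Speed limits (rad/s): [2.57, 2.57, 3.14, 3.14, 3.14, 3.14].

### API

Orientations are given as a unit quaternion [x, y, z, w].
In Python, from plant import state, grab_frame, sign_off gives the robot as it stands.
- The arm moves only by the tool jog_arm, never from a script. Its argument "plan" is text: rows parted by semicolons, each of 5 numbers parted by spaces: the finger opening in m, from 0 to 0.0854, then the shift along the tool's x, y, z in m, then the turn about the tool's x in rad. In form: grip x y z spin; .... A call has 1 to 8 rows; each row shifts and turns the commanded pose from where the row before left it, along the tool's axes as they then stand; what a row does not reach is not made up. A row lasts 1/12 s, in which the tool goes at most 41.7 mm and 7.16 degrees, less where a joint would pass 70% of its speed; a pose out of reach is approached as far as the arm can. A call with a gripper value outside its range is refused whole. The fingers move at their own pace and stop on an object; "force" is the grip in N (left out, the last holds). Time passes only in rows, so rows that do not move let the fingers close. It gives the time, the measured TCP pose, the force and the opening at its end, in the units of the state.
- state(): the state, without advancing time (a new reading comes with each control period).
- grab_frame(name): name is "scene" or "top"; returns a dict with "image" (480x640x3 uint8, blue, green, red), "mtx" (3x3 intrinsics, pixels), "T" (4x4, takes a point from camera to world coordinates). Camera axes: x right, y up, looking along -z (the intrinsics and any distortion apply to the point x, -y, -z); pixel columns grow to the right and rows downward; lengths in m; the calibration is good to about 2 mm. A picture is of the moment at which its call begins. There is no depth.
- sign_off(): hands the job in, once; it reports no verdict.
The state is a dict: "time_s": time; "q": joint angles; "joint_velocities": joint speeds; "effort": joint torques, N m; "ee_pos": TCP position; "tool_rot": TCP orientation; "ft_force": force on the tool from outside, world axes, zero at the start; "torque": the same for the moment, N m; "opening": opening from 0.0 (shut) to 1.0 (fully open).
Only numpy, scipy, OpenCV 4.12 (cv2) and the standard library are available. Lean on these libraries where they do the work, as an engineer would, in place of code of your own. Each camera call takes 0.05 s, during which the arm holds its last target.

### The job

Get the aluminium blank ready for marking out: flip the cam hold-down lever fully open and leave it open, then stand the blank up on its edge that faces the low stop strip on the granite block, with that foot at the strip, so that it leans back square against the angle plate behind the strip, and let go. Do not lift the blank while the lever is still closed, do not throw it over, and leave everything else where it is.

Things in the scene. Friction and masses are not known exactly. Their poses are not given: they have to be found in the camera images.
- stand: Dark granite block 240 x 220 x 60 mm high, fixed on the table. Origin: centre of its underside. Its x points roughly to the robot's left (world yaw 1.2 to 1.95), its y towards the robot, z up. On top: a steel stop strip along y, 16 x 130 mm, 10 mm high, its face towards the blank at x = +10 mm; and at x = -50, y = +85 mm the fork post of the hold-down lever (34 x 24 mm, 34 mm high).
- angle_plate: Dark steel angle plate fixed on the granite, same axes as the stand: an upright wall 12 mm thick (x), 120 mm wide (y), 100 mm high, webs behind. Origin: middle of the foot of the wall's face towards the strip (60 mm over the table), 17 to 24 mm (x) beyond the strip's other face.
- plate: The blank: loose flat aluminium plate 160 (x) x 110 (y) x 8 mm (z), about 0.4 kg, flat on the granite, x along the stand's x, z up. Origin: centre of its underside. Its free end (-x) overhangs the granite's side at stand x = -120 mm by 40 to 60 mm (30 mm once its other end touches the strip, now 10 to 30 mm off). At the end it leans some 20 to 25 degrees past vertical, free end up.
- plate_top (a point): Middle of the bottom edge of the blank's free, overhanging end (plate x = -80 mm, underside), which ends up on top.
- plate_foot (a point): Middle of the bottom edge of the blank's end towards the strip (plate x = +80 mm, underside), which becomes the foot.
- cam_lever (a joint): Hold-down lever, rad: 0 = closed; grows as its ball handle swings outwards and down towards the robot (to stand +y), about stand -x; stop at 1.75, open from 1.3. It stays where left (friction 0.2 N m, 2.5 N at the ball). Its nose, a bar 50 x 16 x 12 mm, lies towards stand -y over the blank's edge, 4 mm above it, when closed, and stands upright when open.
- lever_hinge (a point): Lever's hinge axis, at stand x = -50, y = +85, z = +78 mm (fixed on the stand).
- lever_ball (a point): Centre of the black ball (26 mm diameter) on the end of the lever's handle, 80 mm from the hinge axis. Closed, the handle points up and leans 20 degrees inwards (to stand -y).
- jar: Bystander: small closed jar of marking ink, 34 mm diameter, 65 mm high, standing on the table 8 to 40 mm clear of the blank's overhanging end, at the middle or to either side. Origin: centre of its underside.
- vblock: Bystander: steel V-block 50 x 34 x 34 mm on the granite, at its edge away from the robot. Origin under its centre.
- bush: Bystander: brass bush, 28 mm diameter, 30 mm high, on the granite's left corner towards the robot. Origin under its centre.
- screwdriver: Bystander: screwdriver lying on the table, left.
- wrench: Bystander: wrench lying on the table, right.
- cup: Bystander: grey metal cup, 72 mm diameter, 90 mm high, left or right.
- gauge_case: Bystander: black flat case 110 x 70 x 30 mm, left or right.
- collet: Bystander: steel collet, 38 mm diameter, 55 mm high, standing on the table, left or right.

How it is judged:
On the way, in this order (a step that is already met when the one before it is completed fails the run):
1. the hold-down lever is flipped open (1.3 rad or more) (value of joint cam_lever above 1.3 rad), for 0.2 s.
2. the blank is tipped up: its free edge stands at least 150 mm over the granite (z of plate_top in the frame of stand above 0.19 m), for 0.1 s.
At the end, for the whole second after the job is handed in: The lever is open (1.3 rad or more). The blank leans at rest on the angle plate, its top edge 190 mm or more over the table and past stand x = 12 mm, its foot edge on the granite at stand x -25 to 12 mm (below z 70 mm), square within 0.15 rad and its centre within 30 mm of the middle line (value of joint cam_lever above 1.3 rad and z of plate_top in the frame of stand above 0.19 m and z of plate_foot in the frame of stand below 0.07 m and x of plate_foot in the frame of stand between -0.025 and 0.012 m and x of plate_top in the frame of stand above 0.012 m and y of plate in the frame of stand between -0.03 and 0.03 m and angle between the y axis of plate and the y axis of stand, either way round below 0.15 rad and contact force between plate and angle_plate above 0.1 N and linear speed of plate below 0.02 m/s); the robot touches nothing.
It fails at once if the blank is pried up (free edge 30 mm up) while the lever is closed (value of joint cam_lever below 1 rad and z of plate_top in the frame of stand above 0.09 m).
It fails at once if the blank is thrown over (turns faster than 6 rad/s) (angular speed of plate above 6 rad/s).
It fails at once if a bystander is pushed 20 mm (V-block, bush) or 30 mm (the others) from its place (distance of any of jar, screwdriver, wrench, cup, gauge_case, collet from where it was at the start of the episode above 0.03 m or distance of any of vblock, bush from where it was at the start of the episode above 0.02 m).
It also fails if it takes over 72 s, if anything falls off the work surface, if the arm or the gripper's body presses on something with over 40 N, if the wrist force passes 120 N, or if a joint passes its speed limit or range.

## Working session

There is one attempt and no reset: what is moved stays moved. The work goes in short steps, Python scripts to look and compute and a tool call to move; the robot and the scene stay as the last step left them, time stands still between calls to the robot, and variables do not carry over. Pictures are saved under pics/ and viewed, and the job is handed in when it is done.

Besides the shell and the picture viewer there is one more tool, called after ">>>" by a JSON object that holds its "fn" and its "kwargs". jog_arm: Moves the arm, as the interface text tells. Its arguments: {"type":"object","properties":{"plan":{"type":"string"},"force":{"type":"number"}},"required":["plan"]}

```bash
mkdir -p pics; ls; python3 - <<'E'
from plant import state, grab_frame
import cv2,numpy as np
print(state())
for n in("scene","top"):
    f=grab_frame(n); cv2.imwrite(f"pics/{n}0.png",f["image"]); np.savez(f"pics/{n}0.npz",**f); print(n,f["mtx"],f["T"],[k for k in f])
E
```

```text
pics
{'time_s': 0.0, 'q': array([ 1.26542639e+00,  1.24497414e-01,  1.65168555e+00,  6.20366958e-06,
        1.36749882e+00, -8.25885754e-02]), 'joint_velocities': array([-0.00034337,  0.00181027,  0.0004377 ,  0.00122722,  0.00052795,
       -0.00112305]), 'effort': array([ 8.77272796e-04, -4.23597336e+01, -3.65452695e+01,  1.69285317e-05,
        7.02343110e-03,  1.63537953e-05]), 'ee_pos': array([0.14349278, 0.63348731, 0.30265101]), 'tool_rot': array([ 0.07787837,  0.70286852, -0.07932707,  0.70257955]), 'ft_force': array([-0.25285405, -0.31406918, -0.40656471]), 'torque': array([-0.00493719, -0.01592528, -0.01280259]), 'opening': 1.0002212167909492}
scene [[474.83880081   0.         315.67618921]
 [  0.         474.83880081 237.25513809]
 [  0.           0.           1.        ]] [[ 0.70639497 -0.49303625  0.50785963  1.04242104]
 [ 0.70774087  0.50257523 -0.49650881 -0.50847999]
 [-0.01044083  0.71016434  0.70395852  0.82530683]
 [ 0.          0.          0.          1.        ]] ['image', 'mtx', 'T']
top [[445.51147682   0.         321.21824231]
 [  0.         445.51147682 243.60104783]
 [  0.           0.           1.        ]] [[ 5.97254237e-03  9.97558457e-01 -6.95805496e-02  4.32299094e-01]
 [-9.99934725e-01  5.28001743e-03 -1.01325222e-02  2.18726622e-04]
 [-9.74039666e-03  6.96365246e-02  9.97524876e-01  1.30721330e+00]
 [ 0.00000000e+00  0.00000000e+00  0.00000000e+00  1.00000000e+00]] ['image', 'mtx', 'T']
```

View pics/scene0.png

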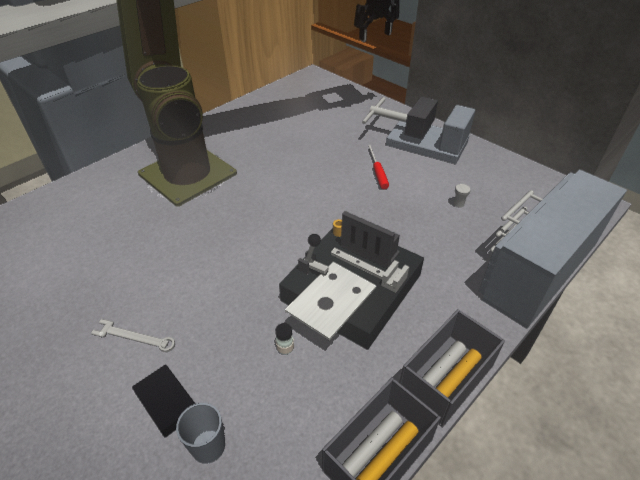

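View pics/top0.png

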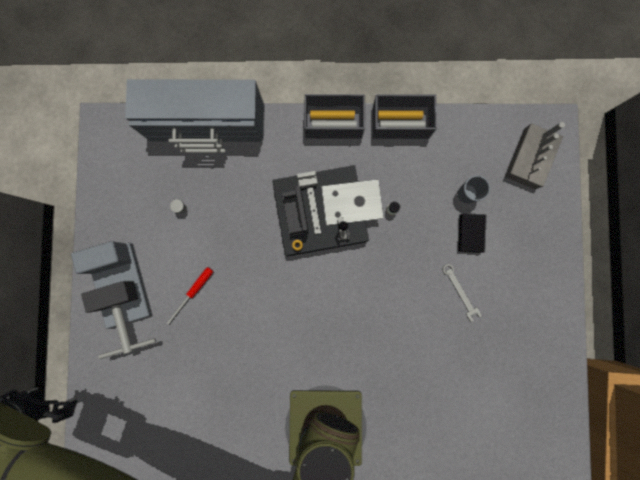

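The top view shows the granite at about (322,212) and the white blank at (352,201). The lever ball is near (343,228), the jar at (394,208) off the overhanging end, the bush at (297,245), and the V-block at (308,180). I'll zoom in next.

```bash
python3 - <<'E'
import cv2
a=cv2.imread("pics/scene0.png")[200:360,260:440]; cv2.imwrite("pics/scene0z.png",cv2.resize(a,None,fx=4,fy=3.75*1,interpolation=cv2.INTER_CUBIC))
b=cv2.imread("pics/top0.png")[155:265,265:415]; cv2.imwrite("pics/top0z.png",cv2.resize(b,None,fx=5,fy=5,interpolation=cv2.INTER_CUBIC))
E
```

```text
(no output)
```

View pics/scene0z.png

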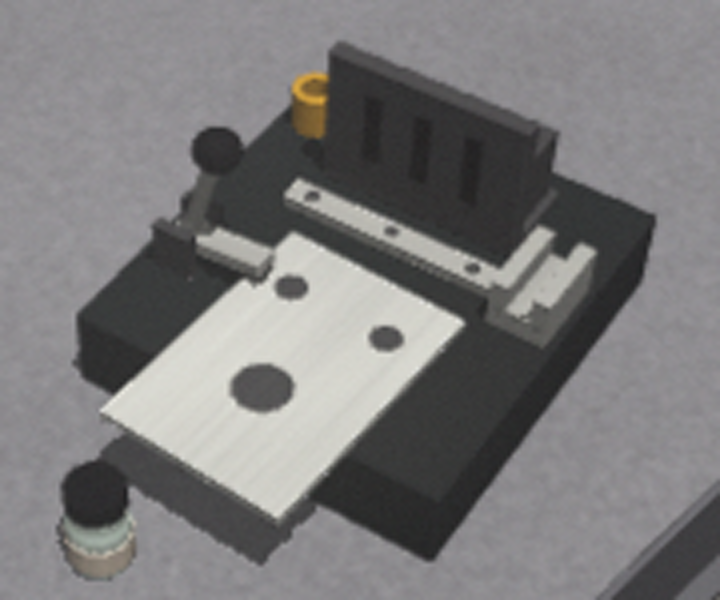

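View pics/top0z.png

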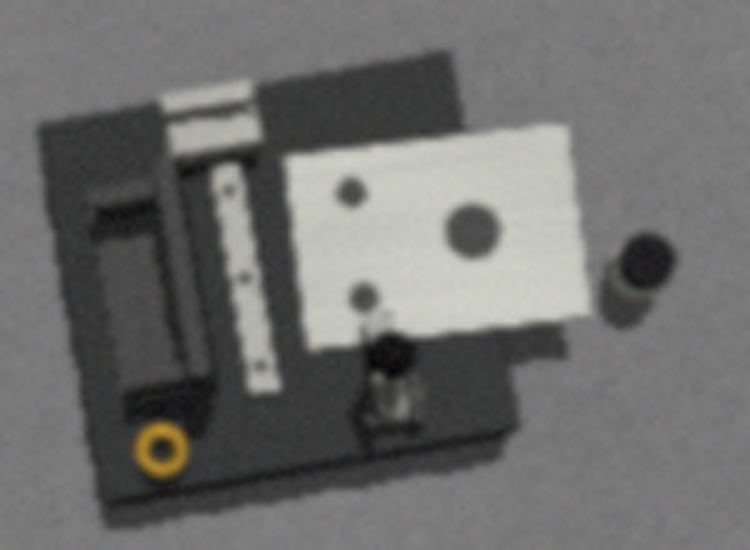

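The blank, strip, ball, jar and bush are all clear by colour. Next I'll measure them by casting rays.

```bash
cat > h.py <<'E'
import numpy as np,cv2
def load(n): return dict(np.load(f"pics/{n}.npz"))
def ray(f,uv):
    uv=np.atleast_2d(uv).astype(float); K=f["mtx"]
    d=np.c_[(uv[:,0]-K[0,2])/K[0,0],-(uv[:,1]-K[1,2])/K[1,1],-np.ones(len(uv))]@f["T"][:3,:3].T
    return f["T"][:3,3],d
def onz(f,uv,z):
    o,d=ray(f,uv); return o+d*((z-o[2])/d[:,2])[:,None]
def tri(fs,uvs):
    A=np.zeros((3,3));b=np.zeros(3);R=[]
    for f,uv in zip(fs,uvs):
        o,d=ray(f,uv);d=d[0]/np.linalg.norm(d);P=np.eye(3)-np.outer(d,d);A+=P;b+=P@o;R.append((P,o))
    x=np.linalg.solve(A,b);return x,[float(np.linalg.norm(P@(x-o))) for P,o in R]
def proj(f,p):
    q=(np.atleast_2d(p)-f["T"][:3,3])@f["T"][:3,:3];K=f["mtx"]
    return np.c_[K[0,2]+K[0,0]*q[:,0]/-q[:,2],K[1,2]-K[1,1]*q[:,1]/-q[:,2]]
E
python3 - <<'E'
from h import *
for n,roi in(("scene0",(260,200,180,160)),("top0",(265,155,150,110))):
    f=load(n);im=f["image"];x,y,w,h=roi;g=im[y:y+h,x:x+w]
    hsv=cv2.cvtColor(g,cv2.COLOR_BGR2HSV)
    m=((hsv[...,2]>165)&(hsv[...,1]<60)).astype(np.uint8)
    c,_=cv2.findContours(m,cv2.RETR_EXTERNAL,cv2.CHAIN_APPROX_NONE)
    for k in sorted(c,key=cv2.contourArea)[-3:]:
        if cv2.contourArea(k)<40: continue
        r=cv2.boxPoints(cv2.minAreaRect(cv2.convexHull(k)));r=r+[x,y]
        W=onz(f,(k[:,0,:]+[x,y]),0.068)[:,:2].astype(np.float32)
        rr=cv2.minAreaRect(W);print(n,cv2.contourArea(k),"rect",np.round(rr[0],4),np.round(rr[1],4),round(rr[2],1));print(np.round(cv2.boxPoints(rr),3).tolist())
    bm=((hsv[...,0]>10)&(hsv[...,0]<30)&(hsv[...,1]>130)).astype(np.uint8)
    print("bush",np.round(np.argwhere(bm)[:,::-1].mean(0)+[x,y],1),bm.sum())
    dk=(hsv[...,2]<40).astype(np.uint8)
    nn,l,s,ct=cv2.connectedComponentsWithStats(dk)
    for i in range(1,nn):
        if s[i,4]>15: print("dark",s[i],np.round(ct[i]+[x,y],1))
E
```

```text
scene0 117.0 rect [0.6963 0.0678] [0.0169 0.0618] 10.0
[[0.6830000281333923, 0.09700000286102295], [0.6930000185966492, 0.035999998450279236], [0.7099999785423279, 0.039000000804662704], [0.6990000009536743, 0.10000000149011612]]
scene0 158.5 rect [0.6055 0.0345] [0.1131 0.0142] 10.6
[[0.5490000247955322, 0.03099999949336052], [0.5509999990463257, 0.017000000923871994], [0.6620000004768372, 0.03799999877810478], [0.6600000262260437, 0.052000001072883606]]
scene0 3359.0 rect [ 0.621  -0.0754] [0.1455 0.1587] 7.3
[[0.5389999747276306, -0.006000000052154064], [0.5590000152587891, -0.16300000250339508], [0.703000009059906, -0.14499999582767487], [0.6830000281333923, 0.013000000268220901]]
bush [337.3 227.1] 109
dark [104  34   3  10  20] [365.1 238.4]
dark [115  37   5  16  41] [377.4 244.6]
top0 41.0 rect [0.6379 0.0402] [0.0401 0.0111] 9.8
[[0.6169999837875366, 0.041999999433755875], [0.6190000176429749, 0.03099999949336052], [0.6589999794960022, 0.03799999877810478], [0.6570000052452087, 0.04899999871850014]]
top0 43.0 rect [0.6945 0.0524] [0.0109 0.0434] 8.5
[[0.6859999895095825, 0.0729999989271164], [0.6919999718666077, 0.029999999329447746], [0.703000009059906, 0.03200000151991844], [0.6970000267028809, 0.07500000298023224]]
top0 1999.0 rect [ 0.6373 -0.0736] [0.1084 0.1587] 7.2
[[0.5740000009536743, -0.0020000000949949026], [0.5929999947547913, -0.1589999943971634], [0.7009999752044678, -0.1459999978542328], [0.6809999942779541, 0.012000000104308128]]
bush [297.1 244.7] 90
dark [18 40 14  8 73] [289.6 198.5]
dark [125  48   9   9  62] [393.7 207.2]
dark [73 67 10  9 63] [342.5 226. ]
dark [ 25  75  18  13 135] [299.4 235.3]
dark [70 78 31 15 78] [344.  241.6]
dark [23 91 48 10 81] [309.6 251. ]
```

```bash
python3 - <<'E'
from h import *
s=load("scene0");t=load("top0")
a=np.array([[655,215],[435,500],[80,315]])/[4,3.75]+[260,200]
b=np.array([[40,125],[450,52],[517,430],[105,500]])/5+[265,155]
print(onz(s,a,.06).round(4));B=onz(t,b,.06);print(B.round(4))
for i in range(4):
    d=B[(i+1)%4]-B[i];print(np.linalg.norm(d[:2]).round(4),np.degrees(np.arctan2(d[1],d[0])).round(1))
print(B.mean(0))
# strip ends: scene zoom corners, top zoom corners (z .07)
sa=np.array([[295,180],[287,205],[490,290],[497,268]])/[4,3.75]+[260,200]
print("strip s",onz(s,sa,.07).round(4)); tb=np.array([[210,165],[240,165],[280,388],[250,393]])/5+[265,155]
print("strip t",onz(t,tb,.07).round(4))
print("ball",tri([s,t],[np.array([217,151])/[4,3.75]+[260,200],[342.7,226.2]]))
print("jarcap",tri([s,t],[np.array([97,492])/[4,3.75]+[260,200],np.array([647,262])/5+[265,155]]))
print("bush",tri([s,t],[np.array([311,90])/[4,3.75]+[260,200],[297.1,244.7]]))
E
```

```text
[[ 0.7034  0.1529  0.06  ]
 [ 0.7457 -0.0812  0.06  ]
 [ 0.5352 -0.1186  0.06  ]]
[[ 0.6995  0.1508  0.06  ]
 [ 0.7424 -0.0817  0.06  ]
 [ 0.5273 -0.1194  0.06  ]
 [ 0.4867  0.1114  0.06  ]]
0.2364 -79.6
0.2183 -170.1
0.2344 100.0
0.2164 10.5
[0.61397566 0.01528489 0.06      ]
strip s [[0.5499 0.0284 0.07  ]
 [0.5606 0.0107 0.07  ]
 [0.6804 0.0379 0.07  ]
 [0.6727 0.053  0.07  ]]
strip t [[0.675  0.0537 0.07  ]
 [0.675  0.0368 0.07  ]
 [0.5493 0.0136 0.07  ]
 [0.5465 0.0303 0.07  ]]
ball (array([ 0.55962623, -0.04265122,  0.15180568]), [0.001475455505775436, 0.001475455505775434])
jarcap (array([ 0.62462933, -0.19135123,  0.05689512]), [0.0023934018979968556, 0.0023934018979967974])
bush (array([0.51412837, 0.07892868, 0.08532444]), [2.9657530719462325e-05, 2.965753071945149e-05])
```

```bash
cat >> h.py <<'E'
from scipy.spatial.transform import Rotation as Ro
YAW=np.radians(100.2);C=np.array([0.615,0.016]);EX=np.array([np.cos(YAW),np.sin(YAW)]);EY=np.array([-EX[1],EX[0]])
def s2w(x,y,z): return np.r_[C+x*EX+y*EY,z]
def w2s(p): d=np.asarray(p)[:2]-C; return np.r_[d@EX,d@EY,p[2]]
def go(target_s,spin=0):
    from plant import state
    st=state();R=Ro.from_quat(st["tool_rot"]).as_matrix()
    print("shift(before spin)",(R.T@(s2w(*target_s)-st["ee_pos"])).round(4))
    R2=R@Ro.from_euler("x",spin).as_matrix()
    print("shift(after spin)",(R2.T@(s2w(*target_s)-st["ee_pos"])).round(4))
def rep():
    from plant import state
    st=state();R=Ro.from_quat(st["tool_rot"]).as_matrix();S=np.c_[np.r_[EX,0],np.r_[EY,0],[0,0,1]]
    print("t",round(st["time_s"],2),"stand pos",w2s(st["ee_pos"]).round(4),"op",round(st["opening"],3));print("F stand",(S.T@st["ft_force"]).round(1));print("axes in stand (cols x,y,z)\n",(S.T@R).round(3)); print("spin to y||ex",np.arctan2((S.T@R)[0,2],(S.T@R)[0,1]).round(3),"q",st["q"].round(2))
E
python3 - <<'E'
from h import *
rep()
b=w2s([.562,-.0427,.152]);print("ball",b,"jar",w2s([.6246,-.1914,0]))
for tz in(.26,.203): go((b[0],b[1],tz))
E
```

```text
t 0.1 stand pos [0.6912 0.3547 0.3028] op 1.0
F stand [-1.4 -0.   0.7]
axes in stand (cols x,y,z)
 [[-0.002  0.921 -0.39 ]
 [ 0.001 -0.39  -0.921]
 [-1.    -0.002 -0.   ]]
spin to y||ex -0.401 q [ 1.27  0.12  1.65 -0.    1.37 -0.08]
ball [-0.04838679  0.06255724  0.152     ] jar [-0.20582218  0.0272791   0.        ]
shift(before spin) [ 0.0438 -0.5669  0.5576]
shift(after spin) [ 0.0438 -0.5669  0.5576]
shift(before spin) [ 0.1008 -0.5668  0.5576]
shift(after spin) [ 0.1008 -0.5668  0.5576]
```

>>> {"fn": "jog_arm", "kwargs": {"plan": "0.085 0 -0.028 0.028 -0.05; 0.085 0 -0.028 0.028 -0.05; 0.085 0 -0.028 0.028 -0.05; 0.085 0 -0.028 0.028 -0.05; 0.085 0 -0.028 0.028 -0.05; 0.085 0 -0.028 0.028 -0.05; 0.085 0 -0.028 0.028 -0.05; 0.085 0 -0.028 0.028 -0.05", "force": 30}}

```text
time_s: 0.77
ee_pos: [0.3559, 0.3992, 0.3036]
tool_rot: [-0.064, 0.704, 0.063, 0.704]
ft_force: [1.0, 0.4, 0.2]
opening: 0.999
```

```bash
python3 - <<'E'
from h import *
rep(); go((-.0485,.0605,.265))
E
```

```text
t 0.77 stand pos [0.423  0.1871 0.3036] op 0.999
F stand [ 0.2 -1.1  0.2]
axes in stand (cols x,y,z)
 [[-0.     1.     0.002]
 [ 0.     0.002 -1.   ]
 [-1.    -0.    -0.   ]]
spin to y||ex 0.002 q [ 0.74 -0.13  1.91 -0.    1.37 -1.01]
shift(before spin) [ 0.0386 -0.4718  0.1257]
shift(after spin) [ 0.0386 -0.4718  0.1257]
```

>>> {"fn": "jog_arm", "kwargs": {"plan": "0.085 0.003 -0.039 0.010 0; 0.085 0.003 -0.039 0.010 0; 0.085 0.003 -0.039 0.010 0; 0.085 0.003 -0.039 0.010 0; 0.085 0.003 -0.039 0.010 0; 0.085 0.003 -0.039 0.010 0; 0.085 0.003 -0.039 0.010 0; 0.085 0.003 -0.039 0.010 0"}}

```text
time_s: 1.43
ee_pos: [0.4892, 0.106, 0.2795]
tool_rot: [-0.062, 0.704, 0.063, 0.704]
ft_force: [-0.3, 0.6, 0.8]
opening: 0.995
```

>>> {"fn": "jog_arm", "kwargs": {"plan": "0.085 0.003 -0.039 0.011 0; 0.085 0.003 -0.039 0.011 0; 0.085 0.003 -0.039 0.011 0; 0.085 0.003 -0.039 0.010 0; 0.085 0 0 0 0; 0.085 0 0 0 0"}}

```text
time_s: 1.93
ee_pos: [0.559, -0.0398, 0.2669]
tool_rot: [-0.061, 0.705, 0.062, 0.704]
ft_force: [1.2, 0.1, -0.8]
opening: 0.996
```

```bash
python3 - <<'E'
from h import *
from plant import grab_frame
rep(); go((-.0485,.0605,.203))
f=grab_frame("scene");np.savez("pics/scene1.npz",**f);cv2.imwrite("pics/s1.png",cv2.resize(f["image"][180:360,240:440],None,fx=3.3,fy=3.3,interpolation=cv2.INTER_CUBIC))
E
```

```text
t 1.93 stand pos [-0.045   0.065   0.2669] op 0.996
F stand [-0.1 -1.2 -0.8]
axes in stand (cols x,y,z)
 [[ 0.001  1.    -0.004]
 [ 0.002 -0.004 -1.   ]
 [-1.     0.001 -0.002]]
spin to y||ex -0.004 q [-0.17 -0.05  1.89  0.    1.3  -1.91]
shift(before spin) [ 0.0639 -0.0035  0.0047]
shift(after spin) [ 0.0639 -0.0035  0.0047]
```

View pics/s1.png

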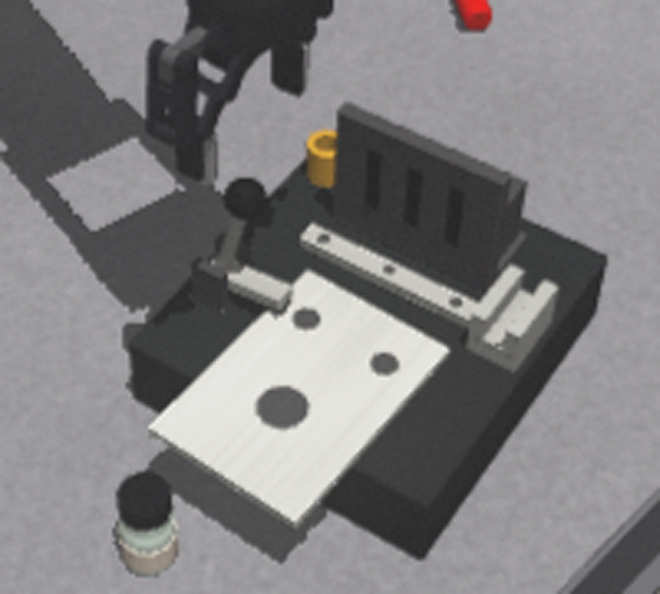

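The two fingers, at crop (195,170) and (290,90), straddle the ball at crop (245,198) and stand above it. I'll lower and grip the ball.

>>> {"fn": "jog_arm", "kwargs": {"plan": "0.085 0.013 -0.001 0.001 0; 0.085 0.013 -0.001 0.001 0; 0.085 0.013 -0.001 0.001 0; 0.085 0.013 -0.001 0.001 0; 0.085 0.012 0 0 0; 0.085 0 0 0 0; 0.02 0 0 0 0; 0.02 0 0 0 0", "force": 20}}

```text
time_s: 2.65
ee_pos: [0.5637, -0.0411, 0.2041]
tool_rot: [-0.063, 0.704, 0.063, 0.704]
ft_force: [0.6, -0.8, 0.5]
opening: 0.742
```

>>> {"fn": "jog_arm", "kwargs": {"plan": "0.02 0 0 0 0; 0.02 0 0 0 0; 0.02 0 0 0 0; 0.02 0 0 0 0; 0.02 0 0 0 0; 0.02 0 0 0 0", "force": 20}}

```text
time_s: 3.15
ee_pos: [0.5641, -0.0418, 0.205]
tool_rot: [-0.063, 0.704, 0.062, 0.705]
ft_force: [-0.6, -4.6, 4.2]
opening: 0.285
```

```bash
python3 - <<'E'
from h import *
from plant import grab_frame
rep()
f=grab_frame("scene");np.savez("pics/scene2.npz",**f);cv2.imwrite("pics/s2.png",cv2.resize(f["image"][180:360,240:440],None,fx=3.3,fy=3.3,interpolation=cv2.INTER_CUBIC))
E
```

```text
t 3.15 stand pos [-0.0479  0.0604  0.205 ] op 0.285
F stand [-4.4  1.4  4.2]
axes in stand (cols x,y,z)
 [[-0.002  1.    -0.001]
 [-0.002 -0.001 -1.   ]
 [-1.    -0.002  0.002]]
spin to y||ex -0.001 q [-0.17  0.02  1.93 -0.    1.19 -1.92]
```

View pics/s2.png

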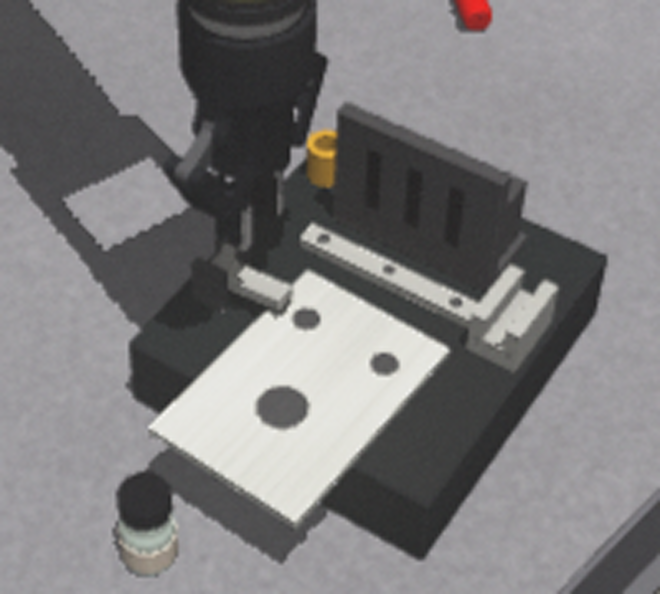

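>>> {"fn": "jog_arm", "kwargs": {"plan": "0.02 -0.003 0 -0.008 0; 0.02 -0.001 0 -0.008 0; 0.02 -0.001 0 -0.008 0; 0.02 0 0 -0.009 0; 0.02 0.001 0 -0.008 0; 0.02 0.002 0 -0.0085 0; 0.02 0.0025 0 -0.008 0; 0.02 0.004 0 -0.0075 0"}}

```text
time_s: 3.87
ee_pos: [0.5001, -0.0534, 0.1996]
tool_rot: [-0.063, 0.703, 0.062, 0.706]
ft_force: [5.2, -4.8, -0.6]
opening: 0.287
```

```bash
python3 - <<'E'
from h import *
rep()
E
```

```text
t 3.87 stand pos [-0.048   0.1254  0.1996] op 0.287
F stand [-5.7 -4.3 -0.6]
axes in stand (cols x,y,z)
 [[-0.002  1.    -0.001]
 [-0.004 -0.001 -1.   ]
 [-1.    -0.002  0.004]]
spin to y||ex -0.001 q [-0.21 -0.12  2.07 -0.    1.18 -1.96]
```

Moved 65 mm along the arc, with small forces. I'll continue.

>>> {"fn": "jog_arm", "kwargs": {"plan": "0.02 0.0045 0 -0.007 0; 0.02 0.005 0 -0.007 0; 0.02 0.0055 0 -0.006 0; 0.02 0.0065 0 -0.0055 0; 0.02 0.007 0 -0.005 0; 0.02 0.007 0 -0.004 0; 0.02 0.0065 0 -0.003 0; 0.02 0.0065 0 -0.002 0"}}

```text
time_s: 4.53
ee_pos: [0.4613, -0.0606, 0.1518]
tool_rot: [-0.063, 0.703, 0.062, 0.705]
ft_force: [0.9, -6.5, 3.3]
opening: 0.288
```

```bash
python3 - <<'E'
from h import *
from plant import grab_frame
rep()
f=grab_frame("scene");np.savez("pics/scene3.npz",**f);cv2.imwrite("pics/s3.png",cv2.resize(f["image"][180:360,240:440],None,fx=3.3,fy=3.3,interpolation=cv2.INTER_CUBIC))
E
```

```text
t 4.53 stand pos [-0.0481  0.1648  0.1518] op 0.288
F stand [-6.6  0.3  3.3]
axes in stand (cols x,y,z)
 [[-0.003  1.    -0.001]
 [-0.003 -0.001 -1.   ]
 [-1.    -0.003  0.003]]
spin to y||ex -0.001 q [-0.25 -0.15  2.19 -0.    1.1  -1.99]
```

View pics/s3.png

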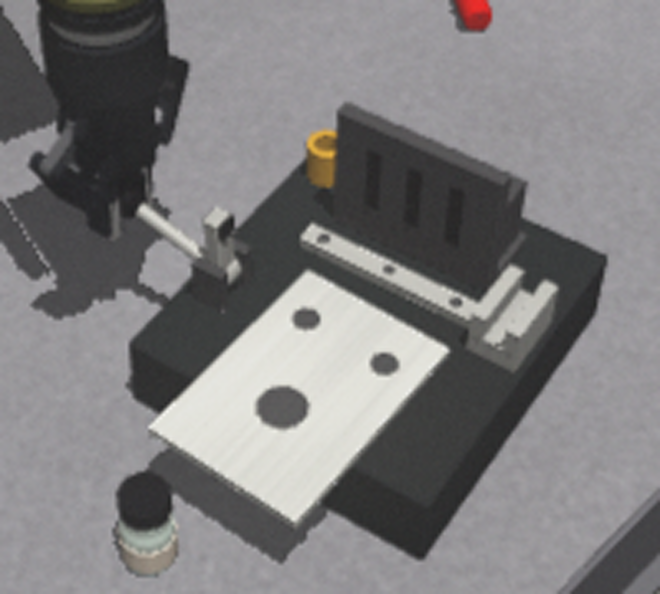

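>>> {"fn": "jog_arm", "kwargs": {"plan": "0.07 0 0 0 0; 0.07 0 0 0 0; 0.07 0 0 0 0; 0.07 0 0 0 0; 0.07 -0.02 0 0 0; 0.07 -0.035 0 0 0; 0.07 -0.04 0 0 0; 0.07 -0.03 0 0 0"}}

```text
time_s: 5.25
ee_pos: [0.4608, -0.0594, 0.2786]
tool_rot: [-0.063, 0.704, 0.063, 0.705]
ft_force: [1.2, -0.4, 0.7]
opening: 0.819
```

>>> {"fn": "jog_arm", "kwargs": {"plan": "0.02 0 -0.02 0 0.12; 0.0 0 0 0 0.12; 0 0 0 0 0.12; 0 0 0 0 0.12; 0 0 0 0 0.12; 0 0 0 0 0.12; 0 0 0 0 0.12; 0 0 0 0 0.12"}}

```text
time_s: 5.92
ee_pos: [0.464, -0.079, 0.2757]
tool_rot: [0.272, 0.653, -0.271, 0.653]
ft_force: [-0.3, -0.0, -0.1]
opening: 0.001
```

>>> {"fn": "jog_arm", "kwargs": {"plan": "0 0 0 0 0.12; 0 0 0 0 0.12; 0 0 0 0 0.12; 0 0 0 0 0.12; 0 0 0 0 0.12; 0 0 0 0 0"}}

```text
time_s: 6.42
ee_pos: [0.464, -0.079, 0.2757]
tool_rot: [0.451, 0.545, -0.451, 0.544]
ft_force: [-0.6, -0.1, -0.5]
opening: 0.001
```

```bash
python3 - <<'E'
from h import *
from plant import grab_frame
rep(); go((-.188,-.02,.25))
for n in("scene","top"):
    f=grab_frame(n);np.savez(f"pics/{n}4.npz",**f)
    x,y=(240,180) if n=="scene" else (265,130)
    cv2.imwrite(f"pics/{n}4z.png",cv2.resize(f["image"][y:y+180,x:x+200],None,fx=3.3,fy=3.3,interpolation=cv2.INTER_CUBIC))
E
```

```text
t 6.42 stand pos [-0.0668  0.1654  0.2757] op 0.001
F stand [ 0.   0.6 -0.5]
axes in stand (cols x,y,z)
 [[ 0.001  0.008 -1.   ]
 [ 0.    -1.    -0.008]
 [-1.    -0.    -0.001]]
spin to y||ex -1.562 q [-0.28 -0.27  2.07  0.    1.34 -0.47]
shift(before spin) [0.0256 0.1844 0.1228]
shift(after spin) [0.0256 0.1844 0.1228]
```

View pics/scene4z.png

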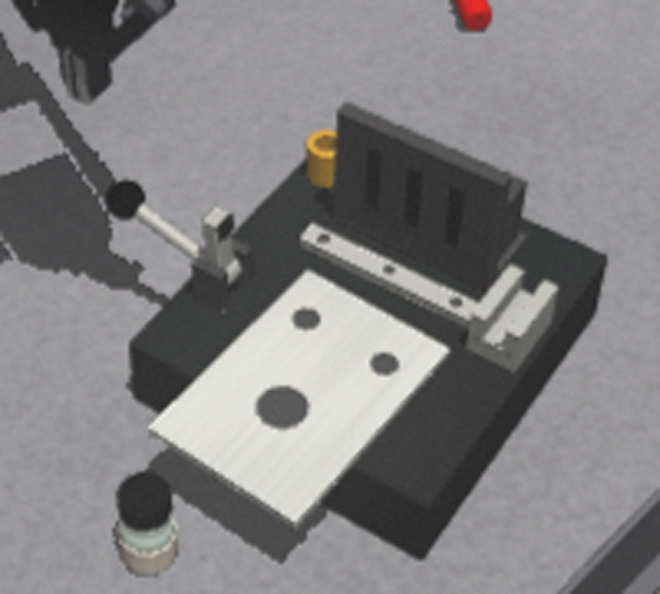

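View pics/top4z.png

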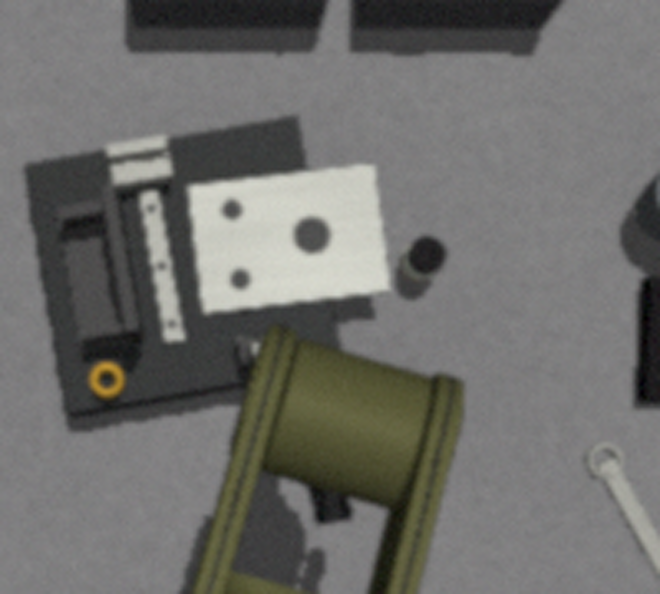

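The lever is open, with its ball low at crop (125,198) and its nose upright at (218,225). The blank is free and unmoved. I'll remeasure the blank and the jar.

```bash
python3 - <<'E'
from h import *
cs=[];
for n,roi in(("scene4",(270,250,120,100)),("top4",(315,175,75,60))):
    f=load(n);im=f["image"];x,y,w,h=roi
    hsv=cv2.cvtColor(im[y:y+h,x:x+w],cv2.COLOR_BGR2HSV)
    m=((hsv[...,2]>165)&(hsv[...,1]<60)).astype(np.uint8)
    c,_=cv2.findContours(m,cv2.RETR_EXTERNAL,cv2.CHAIN_APPROX_NONE);k=max(c,key=cv2.contourArea)
    W=onz(f,k[:,0,:]+[x,y]+0.0,0.068)[:,:2].astype(np.float32);rr=cv2.minAreaRect(W)
    print(n,np.round(rr[0],4),np.round(rr[1],4),round(rr[2],1));print([w2s([*p,0.068]).round(4)[:2].tolist() for p in cv2.boxPoints(rr)],w2s([*rr[0],0]))
s=load("scene4");t=load("top4")
js=np.array([144,500])/3.3+[240,180];jt=np.array([428,256])/3.3+[265,130]
p,e=tri([s,t],[js,jt]);print("jar cap",p,e,w2s(p))
print("jar base scene",w2s(onz(s,np.array([[147,560]])/3.3+[240,180],0.0)[0]))
E
```

```text
scene4 [ 0.6383 -0.0731] [0.1105 0.1597] 7.2
[[-0.0092, 0.0438], [-0.1686, 0.0523], [-0.1745, -0.058], [-0.015, -0.0665]] [-0.09181404 -0.00710479  0.        ]
top4 [ 0.6373 -0.0736] [0.1091 0.1587] 7.1
[[-0.01, 0.0441], [-0.1685, 0.0526], [-0.1744, -0.0563], [-0.0159, -0.0649]] [-0.09217538 -0.00611566  0.        ]
jar cap [ 0.62412939 -0.19235847  0.05639185] [0.0022699808229937205, 0.0022699808229936073] [-0.20668216  0.027912    0.05639185]
jar base scene [-0.20990607  0.02439903  0.        ]
```

>>> {"fn": "jog_arm", "kwargs": {"plan": "0 0.004 0.030 0.021 0; 0 0.004 0.030 0.021 0; 0 0.004 0.030 0.021 0; 0 0.004 0.030 0.021 0; 0 0.004 0.030 0.021 0; 0 0.004 0.030 0.020 0; 0 0 0 0 0; 0 0 0 0 0"}}

```text
time_s: 7.18
ee_pos: [0.6651, -0.1689, 0.2495]
tool_rot: [0.45, 0.546, -0.451, 0.544]
ft_force: [-0.7, 0.2, -0.6]
opening: -0.0
```

```bash
python3 - <<'E'
from h import *
rep(); go((-.190,-.018,.113))
E
```

```text
t 7.18 stand pos [-0.1909 -0.0165  0.2495] op -0.0
F stand [ 0.3  0.6 -0.6]
axes in stand (cols x,y,z)
 [[ 0.002  0.012 -1.   ]
 [ 0.003 -1.    -0.012]
 [-1.    -0.003 -0.002]]
spin to y||ex -1.559 q [-0.33  0.24  1.61  0.    1.29 -0.52]
shift(before spin) [ 0.1365  0.0019 -0.0006]
shift(after spin) [ 0.1365  0.0019 -0.0006]
```

>>> {"fn": "jog_arm", "kwargs": {"plan": "0 0.03 0.002 0 0.01; 0 0.03 0 0 0; 0 0.03 0 0 0; 0 0.02 0 0 0; 0 0 0 0 0; 0 0 0 0 0"}}

```text
time_s: 7.68
ee_pos: [0.665, -0.1674, 0.1414]
tool_rot: [0.453, 0.544, -0.454, 0.542]
ft_force: [-0.3, -0.6, 0.3]
opening: -0.003
```

```bash
python3 - <<'E'
from h import *
from plant import grab_frame
rep()
f=grab_frame("scene");np.savez("pics/scene5.npz",**f);cv2.imwrite("pics/s5.png",cv2.resize(f["image"][180:360,240:440],None,fx=3.3,fy=3.3,interpolation=cv2.INTER_CUBIC))
E
```

```text
t 7.68 stand pos [-0.1893 -0.0167  0.1414] op -0.003
F stand [-0.5  0.4  0.3]
axes in stand (cols x,y,z)
 [[ 0.001  0.001 -1.   ]
 [ 0.002 -1.    -0.001]
 [-1.    -0.002 -0.001]]
spin to y||ex -1.57 q [-0.32  0.34  1.68  0.    1.12 -0.5 ]
```

View pics/s5.png

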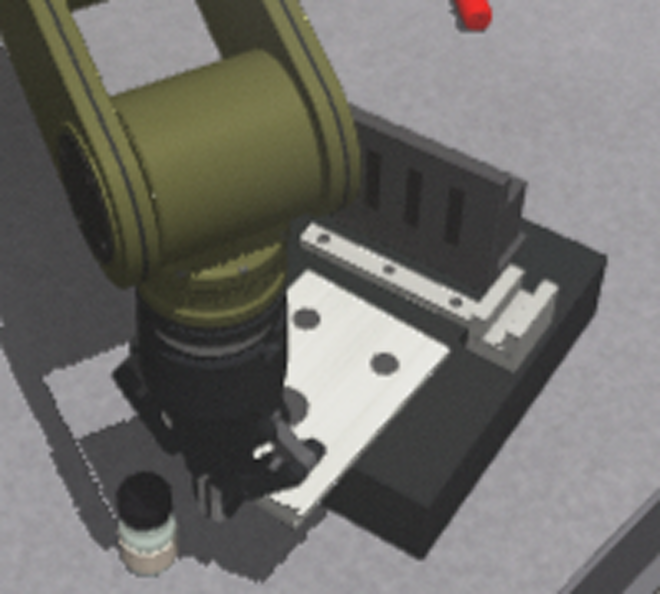

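>>> {"fn": "jog_arm", "kwargs": {"plan": "0 0.014 0 0 0; 0 0.014 0 0 0; 0 0 0 0 0; 0 0 0 -0.005 0; 0 0 0 -0.005 0; 0 0 0 -0.005 0; 0 0 0 -0.005 0; 0 0 0 0 0"}}

```text
time_s: 8.4
ee_pos: [0.6629, -0.1473, 0.1144]
tool_rot: [0.454, 0.543, -0.453, 0.543]
ft_force: [0.2, -0.3, -0.1]
opening: 0.003
```

```bash
python3 - <<'E'
from h import *
from plant import grab_frame
rep()
f=grab_frame("scene");np.savez("pics/scene6.npz",**f);cv2.imwrite("pics/s6.png",cv2.resize(f["image"][180:360,240:440],None,fx=3.3,fy=3.3,interpolation=cv2.INTER_CUBIC))
E
```

```text
t 8.4 stand pos [-0.1692 -0.0182  0.1144] op 0.003
F stand [-0.3 -0.2 -0.1]
axes in stand (cols x,y,z)
 [[ 0.     0.001 -1.   ]
 [-0.001 -1.    -0.001]
 [-1.     0.001 -0.   ]]
spin to y||ex -1.57 q [-0.3   0.36  1.71  0.    1.07 -0.48]
```

View pics/s6.png

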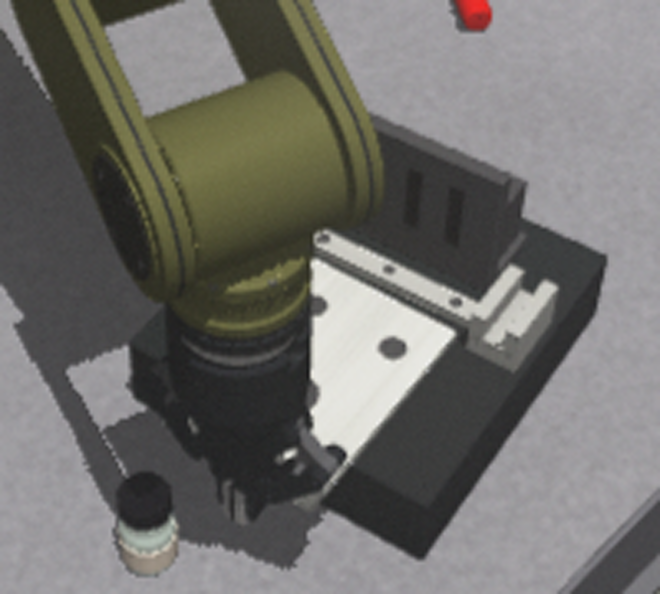

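The blank slides towards the strip with its right corner now at crop (460,330). I'll keep pushing until force builds up.

>>> {"fn": "jog_arm", "kwargs": {"plan": "0 0 0 -0.003 0; 0 0 0 -0.003 0; 0 0 0 -0.002 0; 0 0 0 -0.002 0; 0 0 0 0 0"}}

```text
time_s: 8.87
ee_pos: [0.6613, -0.1384, 0.1144]
tool_rot: [0.454, 0.542, -0.453, 0.543]
ft_force: [0.0, -0.5, 0.1]
opening: 0.002
```

```bash
python3 - <<'E'
from h import *
rep()
E
```

```text
t 8.87 stand pos [-0.1602 -0.0182  0.1144] op 0.002
F stand [-0.5  0.1  0.1]
axes in stand (cols x,y,z)
 [[-0.     0.    -1.   ]
 [-0.001 -1.    -0.   ]
 [-1.     0.001  0.   ]]
spin to y||ex -1.571 q [-0.29  0.35  1.72  0.    1.07 -0.46]
```

>>> {"fn": "jog_arm", "kwargs": {"plan": "0 0 0 -0.002 0; 0 0 0 -0.002 0; 0 0 0 0 0"}}

```text
time_s: 9.12
ee_pos: [0.6621, -0.1367, 0.1152]
tool_rot: [0.454, 0.54, -0.453, 0.545]
ft_force: [6.7, -9.5, -0.8]
opening: -0.001
```

```bash
python3 - <<'E'
from h import *
from plant import grab_frame
rep()
f=grab_frame("scene");np.savez("pics/scene7.npz",**f);cv2.imwrite("pics/s7.png",cv2.resize(f["image"][180:360,240:440],None,fx=3.3,fy=3.3,interpolation=cv2.INTER_CUBIC))
E
```

```text
t 9.12 stand pos [-0.1586 -0.0193  0.1152] op -0.001
F stand [-10.5  -4.9  -0.8]
axes in stand (cols x,y,z)
 [[-0.006  0.    -1.   ]
 [-0.005 -1.    -0.   ]
 [-1.     0.005  0.006]]
spin to y||ex -1.571 q [-0.28  0.35  1.72 -0.    1.07 -0.46]
```

View pics/s7.png

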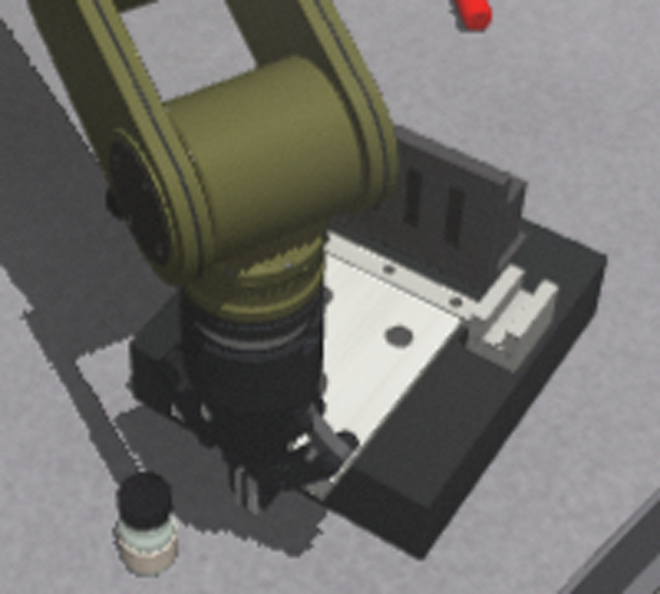

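The push force is about 10 N, so the blank is at the strip. I'll back off, spread the fingers symmetrically about the blank's middle and look.

>>> {"fn": "jog_arm", "kwargs": {"plan": "0 0 0 0.004 0; 0 0 0 0.004 0; 0.06 0.005 -0.003 0 0; 0.06 0.005 -0.003 0 0; 0.06 0.005 -0.003 0 0; 0.06 0 -0.003 0 0; 0.06 0 0 0 0; 0.06 0 0 0 0"}}

```text
time_s: 9.83
ee_pos: [0.6496, -0.1445, 0.0987]
tool_rot: [0.454, 0.543, -0.454, 0.542]
ft_force: [-1.2, 0.6, 0.2]
opening: 0.703
```

```bash
python3 - <<'E'
from h import *
from plant import grab_frame
rep()
for n in("scene","top"):
    f=grab_frame(n);np.savez(f"pics/{n}8.npz",**f)
    x,y=(240,180) if n=="scene" else (265,130)
    cv2.imwrite(f"pics/{n}8z.png",cv2.resize(f["image"][y:y+180,x:x+200],None,fx=3.3,fy=3.3,interpolation=cv2.INTER_CUBIC))
E
```

```text
t 9.83 stand pos [-0.164  -0.0056  0.0987] op 0.703
F stand [0.8 1.  0.2]
axes in stand (cols x,y,z)
 [[ 0.  0. -1.]
 [ 0. -1. -0.]
 [-1. -0. -0.]]
spin to y||ex -1.571 q [-0.3   0.35  1.75  0.    1.04 -0.48]
```

View pics/scene8z.png

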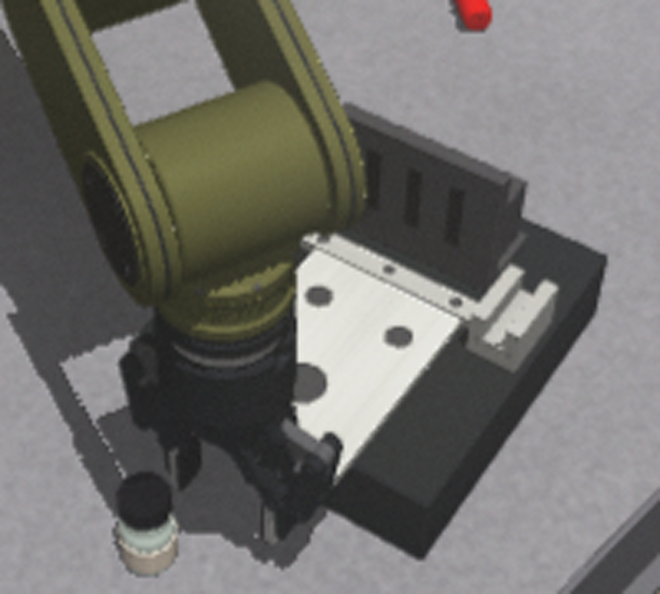

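View pics/top8z.png

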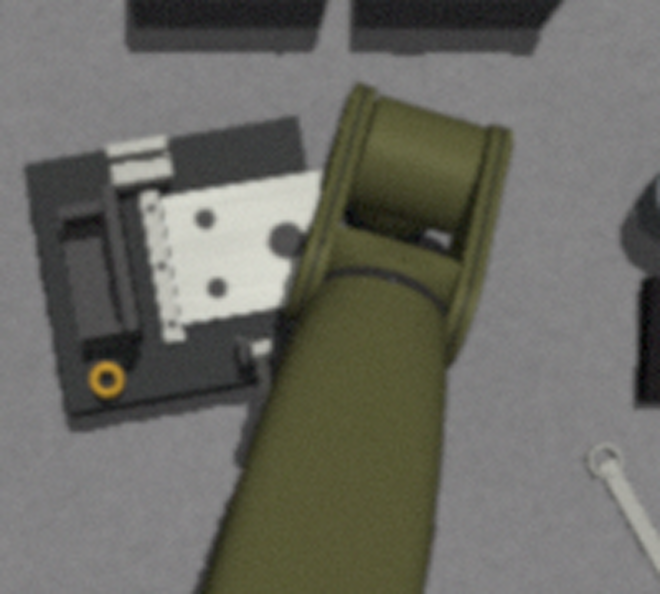

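The blank's foot edge now lies flush along the strip, from crop (325,240) to (460,315), and looks square. The fingers stand behind its end and the jar is untouched. I'll press up to the blank.

>>> {"fn": "jog_arm", "kwargs": {"plan": "0.06 0 0 -0.002 0; 0.06 0 0 -0.002 0; 0.06 0 0 -0.002 0; 0.06 0 0 -0.001 0; 0.06 0 0 0 0"}}

```text
time_s: 10.35
ee_pos: [0.6496, -0.1389, 0.0997]
tool_rot: [0.453, 0.541, -0.454, 0.544]
ft_force: [2.5, -5.6, -2.2]
opening: 0.7
```

```bash
python3 - <<'E'
from h import *
rep()
E
```

```text
t 10.35 stand pos [-0.1586 -0.0067  0.0997] op 0.7
F stand [-6.  -1.4 -2.2]
axes in stand (cols x,y,z)
 [[-0.004  0.001 -1.   ]
 [-0.003 -1.    -0.001]
 [-1.     0.003  0.004]]
spin to y||ex -1.57 q [-0.29  0.35  1.75 -0.    1.04 -0.47]
```

>>> {"fn": "jog_arm", "kwargs": {"plan": "0.06 0 0 -0.002 0; 0.06 0 0 -0.001 0; 0.06 -0.003 0 0 0; 0.06 -0.003 0 0 0; 0.06 -0.003 0 -0.0005 0; 0.06 -0.003 0 -0.0005 0; 0.06 0 0 0 0"}}

```text
time_s: 10.93
ee_pos: [0.6499, -0.1381, 0.1135]
tool_rot: [0.452, 0.539, -0.454, 0.546]
ft_force: [2.7, -15.4, -0.7]
opening: 0.702
```

```bash
python3 - <<'E'
from h import *
from plant import grab_frame
rep()
f=grab_frame("scene");np.savez("pics/scene9.npz",**f);cv2.imwrite("pics/s9.png",cv2.resize(f["image"][180:360,240:440],None,fx=3.3,fy=3.3,interpolation=cv2.INTER_CUBIC))
E
```

```text
t 10.93 stand pos [-0.1578 -0.007   0.1135] op 0.702
F stand [-15.7   0.   -0.7]
axes in stand (cols x,y,z)
 [[-0.01   0.001 -1.   ]
 [-0.005 -1.    -0.001]
 [-1.     0.004  0.01 ]]
spin to y||ex -1.57 q [-0.29  0.33  1.75 -0.01  1.05 -0.46]
```

View pics/s9.png

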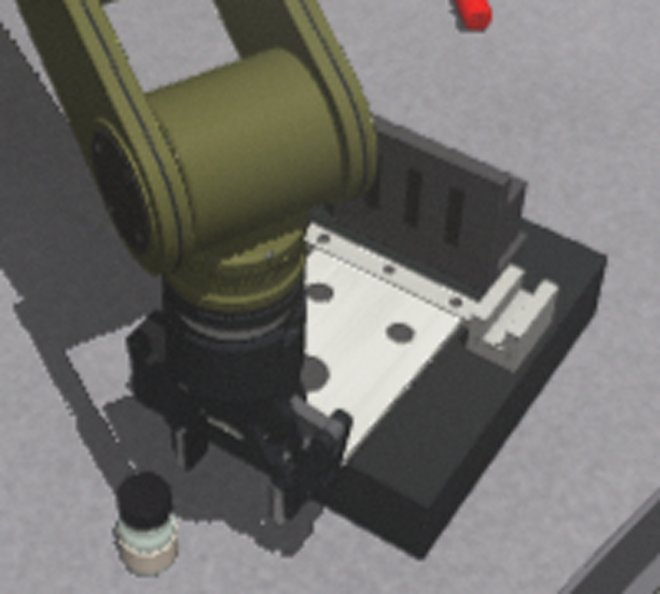

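```bash
python3 - <<'E'
from h import *
for n in ("scene7","scene8","scene9"):
    f=load(n);g=cv2.cvtColor(f["image"],cv2.COLOR_BGR2GRAY).astype(float)
    out=[]
    for r in range(286,316,3):
        row=g[r,330:400]; 
        # last crossing below 140 from bright
        idx=[i for i in range(len(row)-1) if row[i]>130>=row[i+1]]
        out.append(round(330+idx[-1]+(row[idx[-1]]-130)/(row[idx[-1]]-row[idx[-1]+1]),1) if idx else None)
    print(n,out)
f=load("scene9")
# expected right edge (stand y=-.061): foot corner & end corner for lifts
for lift in (0,.014): print(lift,proj(f,[s2w(.008,-.061,.068),s2w(-.150,-.061,.068+lift)]).round(1))
E
```

```text
scene7 [np.float64(372.2), np.float64(370.1), np.float64(367.4), np.float64(365.2), np.float64(363.0), np.float64(360.5), np.float64(358.2), np.float64(355.8), np.float64(353.1), np.float64(351.0)]
scene8 [np.float64(372.4), np.float64(370.1), np.float64(367.6), np.float64(365.2), np.float64(363.0), np.float64(360.5), np.float64(358.1), np.float64(355.9), np.float64(353.4), np.float64(351.0)]
scene9 [np.float64(372.0), np.float64(369.8), np.float64(367.0), np.float64(364.2), np.float64(361.9), np.float64(359.0), np.float64(356.8), np.float64(354.1), np.float64(351.6), np.float64(349.1)]
0 [[378.9 277.1]
 [337.6 329.7]]
0.014 [[378.9 277.1]
 [337.8 325.4]]
```

The blank's right edge has turned in the image by about 2 px at row 313. That fits a 12 mm lift of the free end, so friction is carrying it. I'll follow the arc.

>>> {"fn": "jog_arm", "kwargs": {"plan": "0.06 -0.006 0 -0.0006 0; 0.06 -0.006 0 -0.0008 0; 0.06 -0.006 0 -0.001 0; 0.06 -0.006 0 -0.0013 0; 0.06 -0.006 0 -0.0015 0; 0.06 -0.006 0 -0.0018 0; 0.06 0 0 0 0"}}

```text
time_s: 11.57
ee_pos: [0.649, -0.1315, 0.1514]
tool_rot: [0.452, 0.538, -0.454, 0.547]
ft_force: [0.8, -16.0, 4.0]
opening: 0.703
```

```bash
python3 - <<'E'
from h import *
from plant import grab_frame
rep()
f=grab_frame("scene");np.savez("pics/scene10.npz",**f);cv2.imwrite("pics/s10.png",cv2.resize(f["image"][180:360,240:440],None,fx=3.3,fy=3.3,interpolation=cv2.INTER_CUBIC))
E
```

```text
t 11.57 stand pos [-0.1512 -0.0073  0.1514] op 0.703
F stand [-15.9   2.    4. ]
axes in stand (cols x,y,z)
 [[-0.012  0.001 -1.   ]
 [-0.006 -1.    -0.001]
 [-1.     0.006  0.012]]
spin to y||ex -1.57 q [-0.28  0.28  1.74 -0.01  1.11 -0.45]
```

View pics/s10.png

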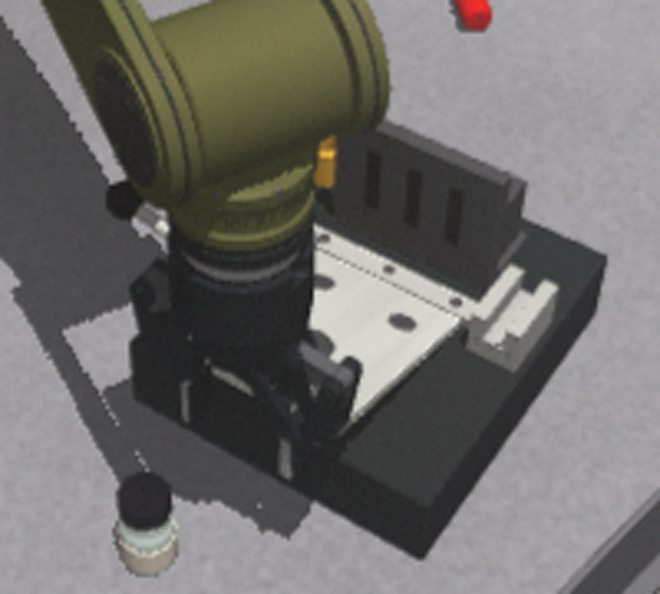

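The blank is clearly tilted up. Its right edge runs from crop (465,320) to (345,430), above its shadow. I'll continue along the arc.

>>> {"fn": "jog_arm", "kwargs": {"plan": "0.06 -0.006 0 -0.002 0; 0.06 -0.006 0 -0.0024 0; 0.06 -0.006 0 -0.0027 0; 0.06 -0.006 0 -0.003 0; 0.06 -0.006 0 -0.0033 0; 0.06 -0.006 0 -0.0037 0; 0.06 -0.006 0 -0.004 0; 0.06 0 0 0 0"}}

```text
time_s: 12.28
ee_pos: [0.6455, -0.1101, 0.195]
tool_rot: [0.453, 0.538, -0.454, 0.547]
ft_force: [0.6, -15.5, 9.7]
opening: 0.703
```

```bash
python3 - <<'E'
from h import *
from plant import grab_frame
rep()
f=grab_frame("scene");np.savez("pics/scene11.npz",**f);cv2.imwrite("pics/s11.png",cv2.resize(f["image"][180:360,240:440],None,fx=3.3,fy=3.3,interpolation=cv2.INTER_CUBIC))
E
```

```text
t 12.28 stand pos [-0.1296 -0.0077  0.195 ] op 0.703
F stand [-15.4   2.2   9.7]
axes in stand (cols x,y,z)
 [[-0.011  0.001 -1.   ]
 [-0.007 -1.    -0.001]
 [-1.     0.007  0.012]]
spin to y||ex -1.57 q [-0.25  0.22  1.74 -0.01  1.18 -0.42]
```

View pics/s11.png

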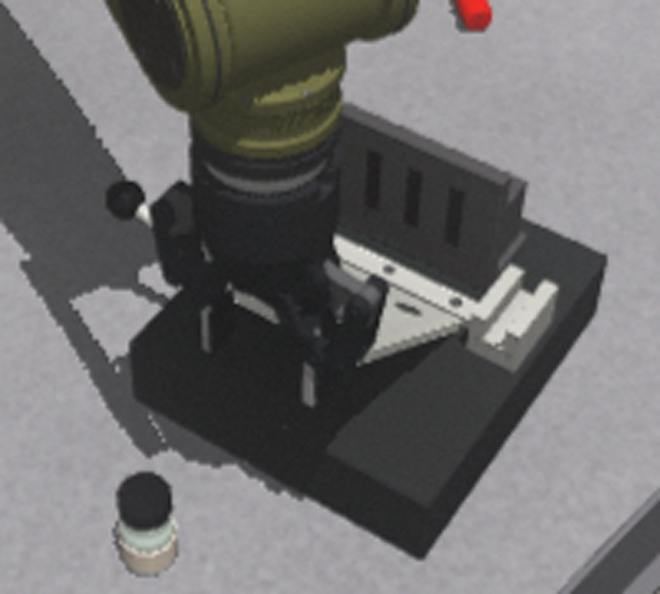

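>>> {"fn": "jog_arm", "kwargs": {"plan": "0.06 -0.0060 0 -0.0041 0; 0.06 -0.0057 0 -0.0043 0; 0.06 -0.0054 0 -0.0046 0; 0.06 -0.0052 0 -0.0048 0; 0.06 -0.005 0 -0.005 0; 0.06 -0.0048 0 -0.0053 0; 0.06 -0.0045 0 -0.0055 0; 0.06 0 0 0 0"}}

```text
time_s: 13.0
ee_pos: [0.6373, -0.0721, 0.2268]
tool_rot: [0.454, 0.542, -0.453, 0.543]
ft_force: [0.9, -1.4, 1.6]
opening: 0.704
```

```bash
python3 - <<'E'
from h import *
from plant import grab_frame
rep()
f=grab_frame("scene");np.savez("pics/scene12.npz",**f);cv2.imwrite("pics/s12.png",cv2.resize(f["image"][180:360,240:440],None,fx=3.3,fy=3.3,interpolation=cv2.INTER_CUBIC))
E
```

```text
t 13.0 stand pos [-0.0907 -0.0064  0.2268] op 0.704
F stand [-1.5 -0.6  1.6]
axes in stand (cols x,y,z)
 [[-0.     0.001 -1.   ]
 [-0.002 -1.    -0.001]
 [-1.     0.002  0.   ]]
spin to y||ex -1.57 q [-0.2   0.16  1.74  0.    1.24 -0.38]
```

View pics/s12.png

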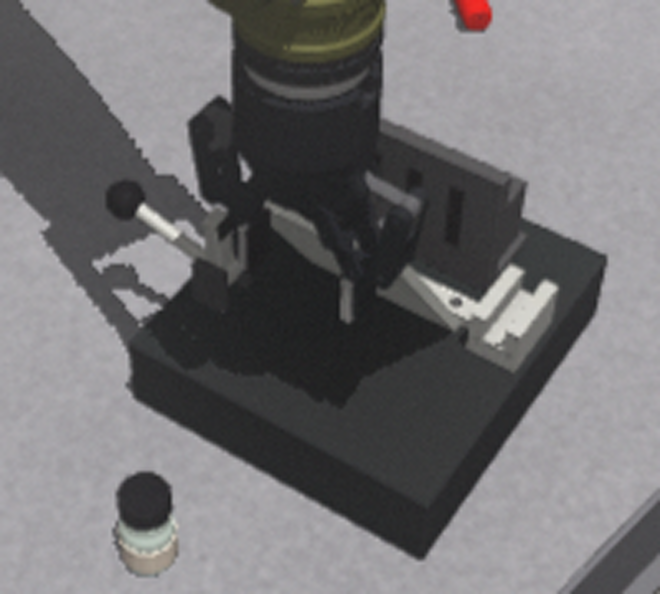

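>>> {"fn": "jog_arm", "kwargs": {"plan": "0.06 -0.0038 0 -0.0059 0; 0.06 -0.0036 0 -0.006 0; 0.06 -0.0033 0 -0.0062 0; 0.06 -0.003 0 -0.0063 0; 0.06 -0.0027 0 -0.0064 0; 0.06 -0.0025 0 -0.0066 0; 0.06 -0.0022 0 -0.0067 0; 0.06 0 0 0 0"}}

```text
time_s: 13.72
ee_pos: [0.6292, -0.0283, 0.2473]
tool_rot: [0.454, 0.543, -0.453, 0.543]
ft_force: [0.2, -0.3, 1.1]
opening: 0.699
```

```bash
python3 - <<'E'
from h import *
from plant import grab_frame
rep()
f=grab_frame("scene");np.savez("pics/scene13.npz",**f);cv2.imwrite("pics/s13.png",cv2.resize(f["image"][180:360,240:440],None,fx=3.3,fy=3.3,interpolation=cv2.INTER_CUBIC))
E
```

```text
t 13.72 stand pos [-0.0461 -0.0061  0.2473] op 0.699
F stand [-0.3 -0.2  1.1]
axes in stand (cols x,y,z)
 [[ 0.     0.001 -1.   ]
 [-0.001 -1.    -0.001]
 [-1.     0.001 -0.   ]]
spin to y||ex -1.57 q [-0.13  0.12  1.75  0.    1.27 -0.31]
```

View pics/s13.png

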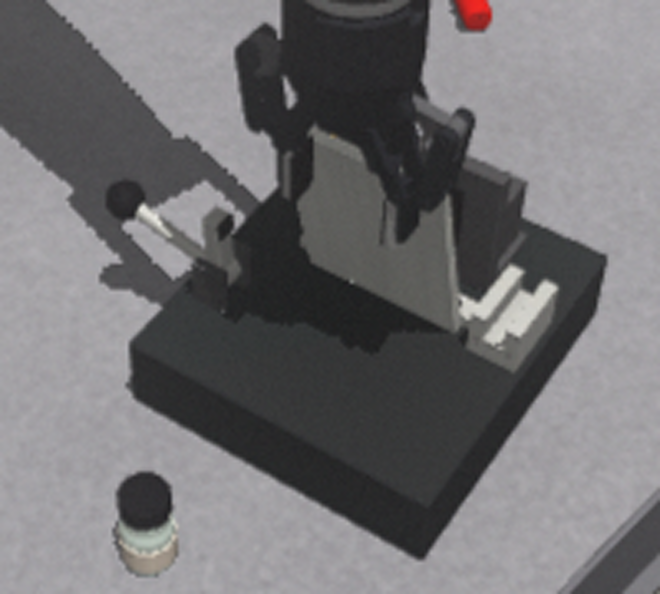

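The blank stands at about 74° with its foot on the strip line, and contact force is below 1 N. I'll bring it slowly to the vertical.

>>> {"fn": "jog_arm", "kwargs": {"plan": "0.06 -0.001 0 -0.006 0; 0.06 -0.001 0 -0.006 0; 0.06 -0.001 0 -0.006 0; 0.06 -0.001 0 -0.006 0; 0.06 0 0 -0.005 0; 0.06 0 0 -0.005 0; 0.06 0 0 -0.004 0; 0.06 0 0 -0.004 0"}}

```text
time_s: 14.43
ee_pos: [0.6217, 0.0121, 0.2505]
tool_rot: [0.453, 0.543, -0.454, 0.542]
ft_force: [-0.4, -0.1, -0.3]
opening: 0.703
```

```bash
python3 - <<'E'
from h import *
from plant import grab_frame
rep()
f=grab_frame("scene");np.savez("pics/scene14.npz",**f);cv2.imwrite("pics/s14.png",cv2.resize(f["image"][180:360,240:440],None,fx=3.3,fy=3.3,interpolation=cv2.INTER_CUBIC))
E
```

```text
t 14.43 stand pos [-0.005  -0.0059  0.2505] op 0.703
F stand [-0.   0.5 -0.3]
axes in stand (cols x,y,z)
 [[-0.  0. -1.]
 [ 0. -1. -0.]
 [-1. -0.  0.]]
spin to y||ex -1.571 q [-0.07  0.1   1.77 -0.    1.27 -0.24]
```

View pics/s14.png

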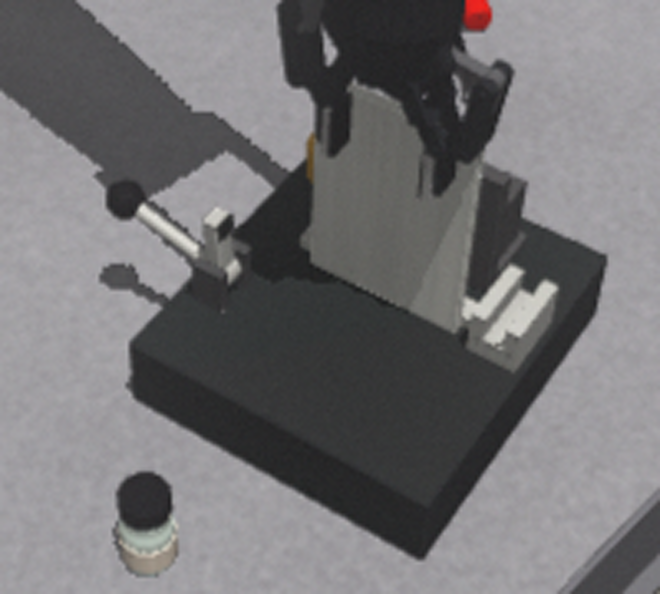

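It's almost upright now, with the top at crop (400,95). Slow small steps over the balance point come next.

>>> {"fn": "jog_arm", "kwargs": {"plan": "0.06 0 0 -0.003 0; 0.06 0 0 -0.003 0; 0.06 0 0 -0.002 0; 0.06 0 0 -0.002 0; 0.06 0 0 -0.002 0; 0.06 0 0 -0.001 0; 0.06 0 0 0 0; 0.06 0 0 0 0"}}

```text
time_s: 15.15
ee_pos: [0.6195, 0.0244, 0.2506]
tool_rot: [0.454, 0.542, -0.454, 0.543]
ft_force: [0.6, -0.1, -0.9]
opening: 0.706
```

```bash
python3 - <<'E'
from h import *
from plant import grab_frame
rep()
f=grab_frame("scene");np.savez("pics/scene15.npz",**f);cv2.imwrite("pics/s15.png",cv2.resize(f["image"][180:360,240:440],None,fx=3.3,fy=3.3,interpolation=cv2.INTER_CUBIC))
E
```

```text
t 15.15 stand pos [ 0.0075 -0.0059  0.2506] op 0.706
F stand [-0.2 -0.5 -0.9]
axes in stand (cols x,y,z)
 [[-0.  0. -1.]
 [-0. -1. -0.]
 [-1.  0.  0.]]
spin to y||ex -1.571 q [-0.05  0.1   1.77 -0.    1.27 -0.23]
```

View pics/s15.png

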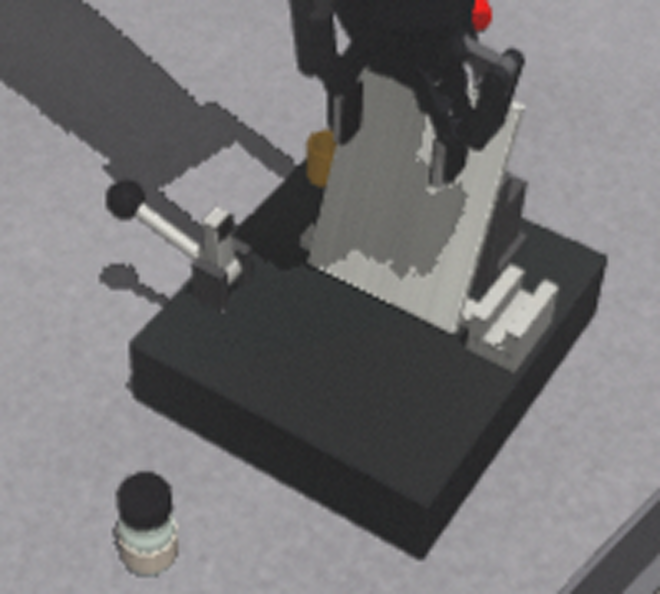

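The blank has gone over and leans back against the angle plate, with its foot at the strip. I'll back the gripper off and up.

>>> {"fn": "jog_arm", "kwargs": {"plan": "0.06 0 0 0.01 0; 0.06 0 0 0.02 0; 0.06 -0.005 0 0.03 0; 0.06 -0.02 0 0.03 0; 0.06 -0.02 0 0.03 0; 0.06 -0.02 0 0.03 0; 0.06 -0.02 0 0.03 0; 0.06 0 0 0.02 0"}}

```text
time_s: 15.87
ee_pos: [0.6563, -0.1764, 0.3417]
tool_rot: [0.455, 0.539, -0.453, 0.545]
ft_force: [-0.2, -0.9, 1.0]
opening: 0.707
```

>>> {"fn": "jog_arm", "kwargs": {"plan": "0.06 0 -0.03 0.02 0; 0.06 0 -0.03 0.02 0; 0.06 0 -0.03 0.02 0; 0.06 0 -0.03 0.02 0; 0.06 0 -0.03 0.02 0; 0.06 0 0 0 0; 0.06 0 0 0 0; 0.06 0 0 0 0"}}

```text
time_s: 16.53
ee_pos: [0.5249, -0.2979, 0.3358]
tool_rot: [0.454, 0.542, -0.454, 0.542]
ft_force: [-0.6, 0.3, -0.2]
opening: 0.707
```

```bash
python3 - <<'E'
from h import *
from plant import grab_frame
rep()
for n in("scene","top"):
    f=grab_frame(n);np.savez(f"pics/{n}16.npz",**f)
    x,y=(240,180) if n=="scene" else (265,130)
    cv2.imwrite(f"pics/{n}16z.png",cv2.resize(f["image"][y:y+180,x:x+200],None,fx=3.3,fy=3.3,interpolation=cv2.INTER_CUBIC))
E
```

```text
t 16.53 stand pos [-0.2929  0.1443  0.3358] op 0.707
F stand [ 0.4  0.5 -0.2]
axes in stand (cols x,y,z)
 [[ 0.    -0.001 -1.   ]
 [-0.001 -1.     0.001]
 [-1.     0.001 -0.   ]]
spin to y||ex -1.572 q [-0.61  0.    1.72  0.    1.41 -0.78]
```

View pics/scene16z.png

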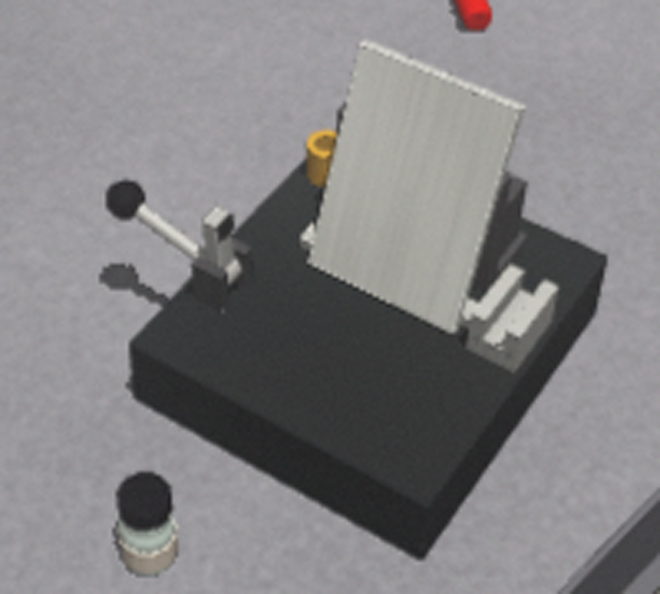

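View pics/top16z.png

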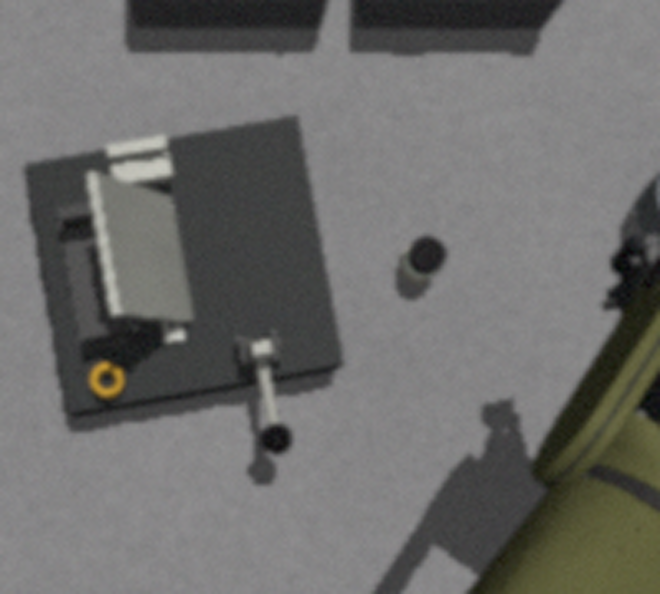

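```bash
python3 - <<'E'
from h import *
s=load("scene16");t=load("top16")
S=lambda p:np.array(p)/3.3+[240,180]
T=lambda p:np.array(p)/3.3+[265,130]
F=[w2s(p) for p in onz(s,[S([309,263]),S([457,333])],.06)];print("foot",np.round(F,4),"skew",np.arctan2(F[0][0]-F[1][0],F[0][1]-F[1][1]))
G=[]
for a,b in (([365,44],[118,318]),([521,108],[98,173])):
    p,e=tri([s,t],[S(a),T(b)]);G.append(w2s(p));print("top",w2s(p).round(4),e)
print("skew",np.arctan2(G[0][0]-G[1][0],G[0][1]-G[1][1]))
print("ball",[w2s(x).round(3) for x in [tri([s,t],[S([125,199]),T([276,438])])[0]]])
print("jar",w2s(tri([s,t],[S([144,500]),T([428,256])])[0]).round(4))
a=load("scene15")
E
```

```text
foot [[ 0.0021  0.0478  0.06  ]
 [ 0.0047 -0.0627  0.06  ]] skew -0.0232824764505222
top [0.0591 0.051  0.2062] [0.0036183016758119684, 0.0036183016758119177]
top [ 0.0548 -0.0592  0.2116] [0.003145034655140947, 0.003145034655140797]
skew 0.03836730677406404
ball [array([-0.049,  0.16 ,  0.099])]
jar [-0.2067  0.0279  0.0564]
```

```bash
python3 - <<'E'
from plant import sign_off
print(sign_off())
E
```

```text
the job is handed in; nothing more can be done
None
```

I opened the hold-down lever and stood the blank up against the angle plate. The job was handed in with the gripper clear of everything; the run clock last read 16.5 s. `sign_off` gives no verdict, so the checks below are my own, measured from the last pictures.

**What I did:** I gripped the lever's ball and swung it open, then pushed the blank up to the strip with closed fingers. With the fingers spread on its free end, I tipped it up along an arc, eased it over the balance point and backed off.

| Check (stand frame) | Measured | Required |
|---|---|---|
| Lever angle | about 1.66 rad | above 1.3 |
| Foot edge x | +2 to +5 mm | -25 to 12 mm |
| Top edge x | about +57 mm | above 12 mm |
| Top edge height over the table | about 208 mm | above 190 mm |
| Blank centre y | about -6 mm | within ±30 mm |
| Squareness | 0.02 to 0.04 rad | within 0.15 rad |

- **Bystanders:** The jar's measured position was unchanged. The V-block and bush looked unmoved by eye. I did not check the other bystanders at the end, but the arm never worked near them.
- **Disagreements:** The two squareness readings, at the foot and at the top, have opposite signs. The top corners also fit the two views only to 3–4 mm. Both are well inside the limits.
- **Not measured:** I could not measure the blank's turning speed as it dropped the last 20° or so onto the plate. I estimated about 3.6 rad/s against the limit of 6. I also did not measure the contact force on the angle plate.

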